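# Set the classroom timer's dial to the long line and start it

## Robot

A 6-joint arm with a two-finger parallel gripper is mounted at the origin on the work surface. World frame = base frame: x ahead of the robot, y to its left, z up, the work surface at z = 0. Lengths are in m, angles in rad, forces in N, time in s.
With the tool pointing down it reaches from about 0.25 to 0.8 m from the base axis. Payload 8.5 kg.
Tool frame: the origin (TCP) lies between the finger pads; the fingertips stand tcp_to_tips ahead of it and the grasp point (between the pads) lies 2 mm behind it (tcp_to_tips is the distance from the TCP to the fingertips, in m); z points along the fingers, y is the direction in which the jaws open and shut (so a half turn about z gives the same grasp; the last joint's range is limited). The gripper opens to 85 mm and grips with 20 to 120 N. Pads are 22 mm wide; open, the fingers measure 114 mm over their backs; the gripper's body (76 mm by 85 mm) begins 54 mm behind the grasp point. The pads swing forward as they close: fully open they stand 13 mm farther back than shut.
Start: joints at [1.312, 0.238, -0.013, 1.319, 0, 1.571], TCP at [0.134, 0.507, 0.248] pointing down, gripper open.
Joint ranges: [-2.66, 2.66], [-1.03, 1.9], [-1.14, 1.46], [-1.82, 2.27], [-1.45, 1.34], [-3.14, 3.14]. Speed limits (rad/s): [2.22, 2.22, 2.79, 3.14, 3.14, 3.14].

## Interface

Orientations are given as a unit quaternion [x, y, z, w].
In Python, from cell import * gives the robot as it stands.
- The arm moves only by the shell command python3 -m crank 'ROWS' [FORCE]. ROWS is JSON, a list of rows, each an object of numbers: "dx", "dy", "dz": the shift along the tool's x, y, z in mm; "wx", "wy", "wz": the turn, a rotation vector about the tool's x, y, z in rad; "fingers": the opening, from -1 (shut) to 1 (fully open). A call has 1 to 20 rows; each row is the pose to reach, as a shift and turn from the pose commanded when the call began, along the tool's axes at that moment; what a row does not reach only later rows make up. A row lasts 1/12 s, in which the tool goes at most 41.7 mm and 7.16 degrees, less where a joint would pass 70% of its speed; a pose out of reach is approached as far as the arm can. A call with a gripper value outside its range is refused whole. The fingers move at their own pace and stop on an object; FORCE is the grip in N (left out, the last holds). Time passes only in rows, so rows that repeat a pose let the fingers close. It gives the time, the measured TCP pose, the force and the opening at its end, in the units of the state.
- read_state(): the state, without advancing time (a new reading comes with each control period).
- snapshot(name): name is "side" or "top"; returns (picture, depth): 400x640x3 uint8, blue, green, red; 400x640 float32, m along the optical axis (not along the pixel's ray), 0 where there is no reading.
- get_calibration(name): a dict with "vertical_fov" (degrees; the focal length in pixels is half the picture's height over the tangent of half this angle, whatever the lens; pixels are square), "cx", "cy" (the principal point, pixels), "rvec" (rotation vector, rad) and "tvec" (3), from world to camera coordinates, as OpenCV has them. Camera axes: x right, y down, z forward; pixel columns grow to the right and rows downward; lengths in m; the calibration is good to about 2 mm. A picture is of the moment at which its call begins. get_calibration takes no time and is no camera call.
- job_done(): hands the job in, once; it reports no verdict.
The state is a dict: "time_s": time; "joints": joint angles; "qd": joint speeds; "joint_torque": joint torques, N m; "tcp_pos": TCP position; "tool_rot": TCP orientation; "contact_force": force on the tool from outside, world axes, zero at the start; "ft_torque": the same for the moment, N m; "opening": finger opening in m.
Only numpy, scipy, OpenCV 4.12 (cv2) and the standard library are available. Lean on these libraries where they do the work, as an engineer would, in place of code of your own. Each camera call takes 0.05 s, during which the arm holds its last target. There are 200 camera calls.

## Task

Set the classroom timer on the desk: with a fingertip against the finger tab on its dial, gently push the dial round, either way, until its index mark lines up with the one long line of the scale, then press the large round start key all the way down and let go. Only touch and push: do not pinch, lift or shove the timer or its tab, do not press the small key, and leave the other things on the desk where they are.

Things in the scene. Friction and masses are not known exactly. Their poses are not given: they have to be found in the camera images.
- timer: Loose grey table timer, about 1.1 kg, lying face up on rubber feet: a flat case 190 mm (its x) by 256 mm (its y), top face 40 mm above the desk; origin at the centre of its underside, z up. The dial's axis stands at x 0, y +35 mm in this frame; the two keys are at y -90 mm.
- dial: The timer's dial: a pale grey disc 116 mm across, top 52 mm above the desk; origin on its vertical axis at the disc's underside, 42 mm above the desk; its x axis points to the index mark. Turns either way, more than a turn, with steady friction: about 1.5 N at the tab moves it, and it stays where it is left.
- tab (a point): Middle of the upright black finger tab on the dial, 39 mm from the axis in the direction of the index mark, 61 mm above the desk. The tab is a radial bar 10 mm thick with upright sides, from 26 to 52 mm from the axis, rising 20 mm above the disc (top 72 mm above the desk). Pushed sideways, it turns the dial.
- index_mark (a point): Index mark of the dial: outer end of the short black line that runs from the finger tab to the disc's rim, 58 mm from the dial's axis, 52 mm above the desk. Turns with the dial.
- long_line (a point): Inner end of the one long line (23 mm, the other eleven are 8 mm; all black, 3 mm wide, 30 degrees apart) on the white scale ring round the dial, 60 mm from the dial's axis. The ring does not turn during the work, but is set differently each time.
- start_key_top (a point): Centre of the top of the large round start key (32 mm across), standing 10 mm above the case's top face, 50 mm above the desk. It is pressed straight down.
- start_key (a joint): Travel of the start key in m: 0 up, 0.006 fully down; spring, 1.5 N to start and 4.5 N at the bottom; springs back up when let go.
- small_key (a joint): Travel of the small round key (14 mm across, same height, 80 mm from the start key) in m: 0 up, 0.006 down. Not to be pressed.
- highlighter: Flat-sided highlighter pen lying, 125 x 18 x 15 mm; a bystander, to be left alone. Origin at the centre of its underside.
- glue_stick: Standing glue stick, 29 mm across, 83 mm tall; a bystander, to be left alone. Origin at the centre of its underside.
- calculator: Desk calculator lying flat, 160 x 105 x 20 mm; a bystander, to be left alone. Origin at the centre of its underside.
- phone: Mobile phone lying flat, 72 x 150 x 9 mm; a bystander, to be left alone. Origin at the centre of its underside.
- mug: White mug, 80 mm across, 95 mm tall; a bystander, to be left alone. Origin at the centre of its underside.
- juice: Juice bottle, 68 mm across, 150 mm tall; a bystander, to be left alone. Origin at the centre of its underside.
- tape_roll: Roll of clear tape lying flat, 76 mm across, 24 mm high; a bystander, to be left alone. Origin at the centre of its underside.

How it is judged:
By the outcome, as a careful person would: the job done as asked, in the order asked, and still so for the second after the job is handed in, with the robot touching nothing.
It also fails if it takes over 64 s, if anything falls off the work surface, if the arm or the gripper's body presses on something with over 40 N, if the wrist force passes 120 N, or if a joint passes its speed limit or range.

## Working session

There is one attempt and no reset: what is moved stays moved. The work goes in short steps, Python scripts to look and compute and a shell command to move; the robot and the scene stay as the last step left them, time stands still between calls to the robot, and variables do not carry over. Pictures are saved under pics/ and viewed, about 8 in all and at most 12, crops included, and the job is handed in when it is done.

```bash
mkdir -p pics
cat > h.py <<'E'
from cell import *
import numpy as np, cv2
def cam(n):
    c=get_calibration(n); f=200/np.tan(np.radians(c["vertical_fov"])/2)
    R=cv2.Rodrigues(np.array(c["rvec"],float))[0]; t=np.array(c["tvec"],float)
    return c,f,R,t
def ray(n,u,v,z):
    "world point of pixel on plane z"
    c,f,R,t=cam(n); d=R.T@np.array([(u-c["cx"])/f,(v-c["cy"])/f,1]); o=-R.T@t
    return o+d*(z-o[2])/d[2]
def proj(n,p):
    c,f,R,t=cam(n); q=R@np.array(p)+t; return q[:2]/q[2]*f+[c["cx"],c["cy"]]
E
python3 - <<'E'
from h import *
for n in("top","side"):
    p,d=snapshot(n); cv2.imwrite(f"pics/{n}0.png",p); np.save(f"{n}0d.npy",d); print(get_calibration(n))
print(read_state())
E
```

```text
{'vertical_fov': 52.71653677630257, 'cx': 327.6843396343979, 'cy': 194.91364578386327, 'rvec': array([ 2.18360607, -2.15707038,  0.15248498]), 'tvec': array([-0.00442927,  0.55404447,  1.46892219])}
{'vertical_fov': 45.5694862917034, 'cx': 310.43593528938425, 'cy': 204.56538475055467, 'rvec': array([ 2.22675407, -0.17210684,  0.11257551]), 'tvec': array([-0.55122605,  0.12148468,  1.49845436])}
{'time_s': 0.1, 'joints': array([ 1.31199814e+00,  2.38727569e-01, -1.41634537e-02,  1.31918884e+00,
        4.97840912e-07,  1.57083594e+00]), 'qd': array([-0.00076793, -0.00119779,  0.00237965, -0.00162579, -0.00113608,
       -0.00072118]), 'joint_torque': array([ 9.02080828e-04, -5.39722288e+01,  3.46999490e+01,  1.34588752e-02,
        1.11949375e-04,  1.49896234e-06]), 'tcp_pos': array([0.13426933, 0.50718431, 0.24774086]), 'tool_rot': array([ 1.29057899e-01,  9.91636852e-01, -6.36372694e-04, -8.30469538e-05]), 'contact_force': array([ 0.04322379,  0.4332166 , -0.17468599]), 'ft_torque': array([ 0.00676083,  0.01537794, -0.04225911]), 'opening': 0.08545906421563157}
```

View pics/top0.png

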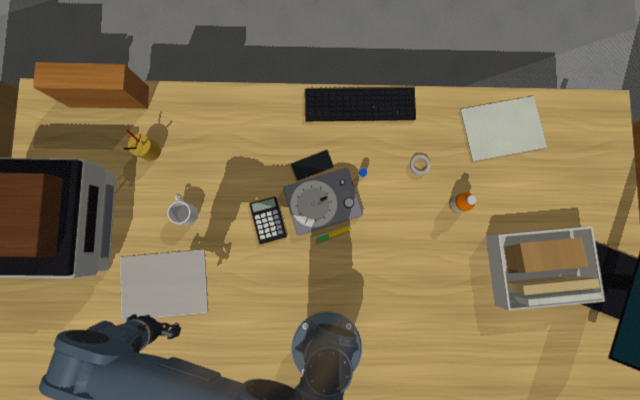

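View pics/side0.png

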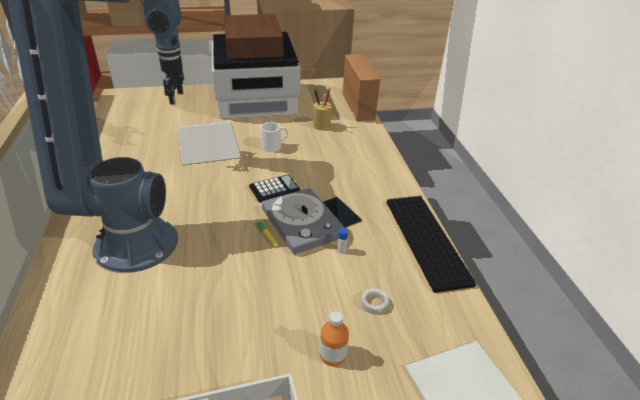

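Run:
```python
import cv2,numpy as np
p=cv2.imread("pics/top0.png")[160:250,275:375]; a=cv2.resize(p,None,fx=6,fy=6,interpolation=cv2.INTER_CUBIC); cv2.imwrite("pics/c_top.png",a)
p=cv2.imread("pics/side0.png")[180:260,255:355]; cv2.imwrite("pics/c_side.png",cv2.resize(p,None,fx=7,fy=7,interpolation=cv2.INTER_CUBIC))
```

```text
(no output)
```

View pics/c_top.png

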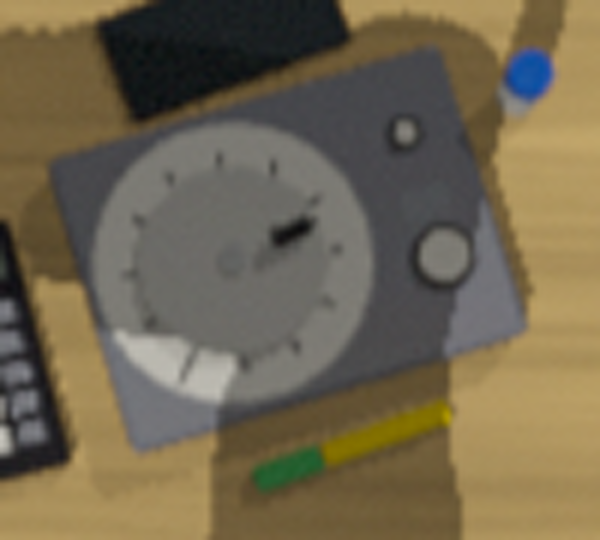

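View pics/c_side.png

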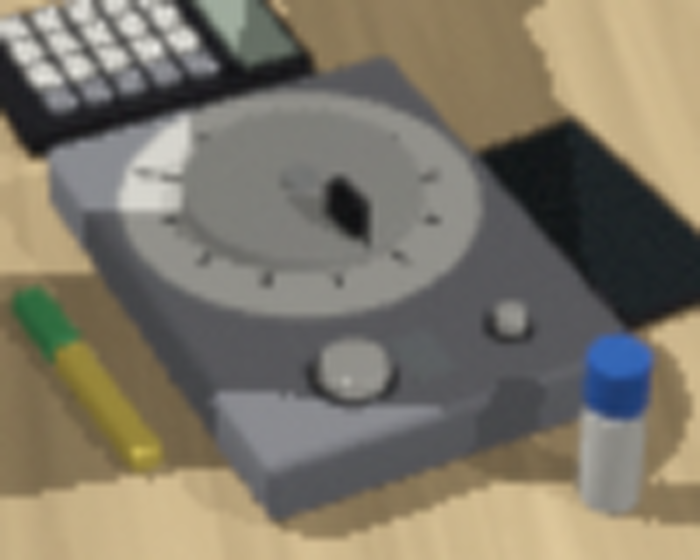

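```bash
cat >> h.py <<'E'
def ct(x,y,z): return ray("top",(x+.5)/6-.5+275,(y+.5)/6-.5+160,z)
def cs(x,y,z): return ray("side",(x+.5)/7-.5+255,(y+.5)/7-.5+180,z)
E
python3 - <<'E'
from h import *
np.set_printoptions(precision=4,suppress=True)
pt=dict(axis=(231,262,.054),ring=(233,262,.042),start=(443,254,.05),small=(404,132,.05),tabin=(275,240,.072),tabout=(312,222,.072),lin=(199,350,.042),lout=(181,383,.042),glue=(530,75,.083),c1=(50,160,.04),c2=(437,45,.04),c3=(527,325,.04),c4=(137,450,.04))
P={k:ct(*v) for k,v in pt.items()}
for k,v in P.items(): print(k,v)
ps=dict(axis=(303,182,.054),start=(354,368,.05),small=(510,320,.05),tabtopout=(367,208,.072),tabin=(338,178,.072),lin=(182,181,.042),lout=(136,173,.042))
S={k:cs(*v) for k,v in ps.items()}
print("side")
for k,v in S.items(): print(k,v)
for Q in(P,S):
  a=Q["axis"]; an=lambda k:np.degrees(np.arctan2(*(Q[k]-a)[1::-1]))
  for k in Q: print(k,round(an(k),1),round(np.linalg.norm((Q[k]-a)[:2])*1e3,1))
print((P["c1"]+P["c2"]+P["c3"]+P["c4"])/4)
dt=np.load("top0d.npy")
c,f,R,t=cam("top")
for k in ("axis","start","c1"):
  u,v=proj("top",P[k]).round().astype(int); z=dt[v,u]; print(k, R.T@(np.array([(u-c["cx"])/f,(v-c["cy"])/f,1])*z-t))
E
```

```text
axis [0.5201 0.0558 0.054 ]
ring [0.5213 0.0548 0.042 ]
start [ 0.5271 -0.0738  0.05  ]
small [ 0.6023 -0.0494  0.05  ]
tabin [0.532  0.0293 0.072 ]
tabout [0.5433 0.0071 0.072 ]
lin [0.467  0.0748 0.042 ]
lout [0.4467 0.0854 0.042 ]
glue [ 0.6332 -0.1235  0.083 ]
c1 [0.5833 0.1687 0.04  ]
c2 [ 0.659  -0.0701  0.04  ]
c3 [ 0.485  -0.1264  0.04  ]
c4 [0.4057 0.1115 0.04  ]
side
axis [0.524  0.0515 0.054 ]
start [ 0.528  -0.0795  0.05  ]
small [ 0.603  -0.0568  0.05  ]
tabtopout [0.547  0.0054 0.072 ]
tabin [0.5372 0.0295 0.072 ]
lin [0.4689 0.0755 0.042 ]
lout [0.4478 0.0847 0.042 ]
axis 0.0 0.0
ring -41.4 1.6
start -86.9 129.8
small -52.0 133.5
tabin -65.9 29.1
tabout -64.6 54.0
lin 160.4 56.4
lout 158.1 79.1
glue -57.8 212.0
c1 60.8 129.3
c2 -42.2 187.5
c3 -100.9 185.6
c4 154.0 127.2
axis 0.0 0.0
start -88.3 131.0
small -53.9 134.1
tabtopout -63.5 51.6
tabin -59.1 25.7
lin 156.5 60.1
lout 156.5 83.1
[0.5332 0.0209 0.04  ]
axis [0.5208 0.0561 0.056 ]
start [ 0.5272 -0.0725  0.0458]
c1 [0.5852 0.169  0.033 ]
```

```bash
cat > fit.py <<'E'
from h import *
from scipy.optimize import least_squares
T=[(219,158),(273,167),(315,200),(336,249),(328,302),(296,348),(245,364),(151,323),(129,274),(138,220),(170,178)]
S=[(203,137),(430,177),(433,219),(400,258),(338,281),(266,280),(205,260),(170,220),(396,137)]
def go(pts,L,fn,r0=.064):
    W=[fn(*p,.042)[:2] for p in pts]; w=fn(*L,.042)[:2]
    def res(q):
        e=[]
        for p,r,full in [(x,r0,0) for x in W]+[(w,.0715,1)]:
            d=p-q[:2]; a=np.arctan2(d[1],d[0])-q[2]
            s=2*np.pi if full else np.pi/6
            a=(a+s/2)%s-s/2; e+=[np.hypot(*d)-r, a*r]
        return np.array(e)*1e3
    s=least_squares(res,[.5215,.0545,np.radians(158)]); print(s.x[:2],np.degrees(s.x[2]),res(s.x).round(1)); return s.x
if __name__=="__main__":
    go(T,(190,366.5),ct); go(S,(159,177),cs)
    import cell; print([n for n in dir(cell) if 'tip' in n.lower()], getattr(cell,'tcp_to_tips',None))
E
python3 fit.py
```

```text
[0.52177696 0.05483265] 157.75180613862415 [ 0.6  0.9 -0.6  0.2 -0.8 -0.1 -0.2 -0.2 -0.5 -0.3  1.9 -1.2 -0.5 -0.3
 -1.2  0.2  0.2  0.  -0.3 -0.6  0.6  0.  -1.8  1.2]
[0.52368975 0.05482446] 157.51108691727703 [ 3.5 -0.5  0.  -1.   0.4 -0.1  0.6 -0.2  0.4 -0.5 -0.3 -0.6  1.   0.8
  0.4 -0.1  2.7  0.5 -1.4  1.7]
['tcp_to_tips'] 0.017
```

```bash
python3 -m crank '[{"dx":-134,"dy":-87,"fingers":-1,"wz":-0.17},{"dx":-134,"dy":-87,"fingers":-1,"wz":-0.17},{"dx":-134,"dy":-87,"fingers":-1,"wz":-0.17},{"dx":-134,"dy":-87,"fingers":-1,"wz":-0.17},{"dx":-134,"dy":-87,"fingers":-1,"wz":-0.17},{"dx":-537,"dy":-350,"wz":-0.703,"fingers":-1},{"dx":-537,"dy":-350,"wz":-0.703,"fingers":-1},{"dx":-537,"dy":-350,"wz":-0.703,"fingers":-1},{"dx":-537,"dy":-350,"wz":-0.703,"fingers":-1},{"dx":-537,"dy":-350,"wz":-0.703,"fingers":-1},{"dx":-537,"dy":-350,"wz":-0.703,"fingers":-1},{"dx":-537,"dy":-350,"wz":-0.703,"fingers":-1},{"dx":-537,"dy":-350,"wz":-0.703,"fingers":-1},{"dx":-537,"dy":-350,"wz":-0.703,"fingers":-1},{"dx":-537,"dy":-350,"wz":-0.703,"fingers":-1},{"dx":-537,"dy":-350,"wz":-0.703,"fingers":-1},{"dx":-537,"dy":-350,"wz":-0.703,"fingers":-1},{"dx":-537,"dy":-350,"wz":-0.703,"fingers":-1},{"dx":-537,"dy":-350,"wz":-0.703,"fingers":-1},{"dx":-537,"dy":-350,"wz":-0.703,"fingers":-1}]' 20
python3 - <<'E'
from h import *
s=read_state();print(s)
E
```

```text
{'time_s': 0.1, 'joints': array([ 1.31199814e+00,  2.38727569e-01, -1.41634537e-02,  1.31918884e+00,
        4.97840912e-07,  1.57083594e+00]), 'qd': array([-0.00076793, -0.00119779,  0.00237965, -0.00162579, -0.00113608,
       -0.00072118]), 'joint_torque': array([ 9.02080828e-04, -5.39722288e+01,  3.46999490e+01,  1.34588752e-02,
        1.11949375e-04,  1.49896234e-06]), 'tcp_pos': array([0.13426933, 0.50718431, 0.24774086]), 'tool_rot': array([ 1.29057899e-01,  9.91636852e-01, -6.36372694e-04, -8.30469538e-05]), 'contact_force': array([ 0.04322379,  0.4332166 , -0.17468599]), 'ft_torque': array([ 0.00676083,  0.01537794, -0.04225911]), 'opening': 0.08545906421563157}validation failed for argument at $[0]...
```

```bash
python3 -m crank '[{"dx":0,"dy":0,"dz":0,"wx":0,"wy":0,"wz":0,"fingers":-1}]' 20; python3 -m crank --help | head -30
```

```text
time_s: 0.18
tcp_pos: [0.1343, 0.5073, 0.2479]
tool_rot: [0.129, 0.992, -0.0, -0.0]
contact_force: [-0.6, 0.2, -0.0]
opening: 0.0755invalid input: not JSON, or not a number
```

```bash
python3 -m crank '[{"dx":-134,"dy":-87,"dz":0,"wx":0,"wy":0,"wz":-0.17,"fingers":-1},{"dx":-268,"dy":-175,"dz":0,"wx":0,"wy":0,"wz":-0.35,"fingers":-1},{"dx":-537,"dy":-350,"dz":0,"wx":0,"wy":0,"wz":-0.703,"fingers":-1},{"dx":-537,"dy":-350,"dz":0,"wx":0,"wy":0,"wz":-0.703,"fingers":-1},{"dx":-537,"dy":-350,"dz":0,"wx":0,"wy":0,"wz":-0.703,"fingers":-1},{"dx":-537,"dy":-350,"dz":0,"wx":0,"wy":0,"wz":-0.703,"fingers":-1},{"dx":-537,"dy":-350,"dz":0,"wx":0,"wy":0,"wz":-0.703,"fingers":-1},{"dx":-537,"dy":-350,"dz":0,"wx":0,"wy":0,"wz":-0.703,"fingers":-1},{"dx":-537,"dy":-350,"dz":0,"wx":0,"wy":0,"wz":-0.703,"fingers":-1},{"dx":-537,"dy":-350,"dz":0,"wx":0,"wy":0,"wz":-0.703,"fingers":-1},{"dx":-537,"dy":-350,"dz":0,"wx":0,"wy":0,"wz":-0.703,"fingers":-1},{"dx":-537,"dy":-350,"dz":0,"wx":0,"wy":0,"wz":-0.703,"fingers":-1},{"dx":-537,"dy":-350,"dz":0,"wx":0,"wy":0,"wz":-0.703,"fingers":-1},{"dx":-537,"dy":-350,"dz":0,"wx":0,"wy":0,"wz":-0.703,"fingers":-1},{"dx":-537,"dy":-350,"dz":0,"wx":0,"wy":0,"wz":-0.703,"fingers":-1},{"dx":-537,"dy":-350,"dz":0,"wx":0,"wy":0,"wz":-0.703,"fingers":-1},{"dx":-537,"dy":-350,"dz":0,"wx":0,"wy":0,"wz":-0.703,"fingers":-1},{"dx":-537,"dy":-350,"dz":0,"wx":0,"wy":0,"wz":-0.703,"fingers":-1},{"dx":-537,"dy":-350,"dz":0,"wx":0,"wy":0,"wz":-0.703,"fingers":-1},{"dx":-537,"dy":-350,"dz":0,"wx":0,"wy":0,"wz":-0.703,"fingers":-1}]'
```

```text
time_s: 1.85
tcp_pos: [0.5631, 0.0324, 0.2482]
tool_rot: [-0.221, 0.975, 0.0, -0.0]
contact_force: [0.3, 0.3, 0.5]
opening: 0.0001
```

```bash
python3 -m crank '[{"dx":0,"dy":0,"dz":40,"wx":0,"wy":0,"wz":0,"fingers":-1},{"dx":0,"dy":0,"dz":80,"wx":0,"wy":0,"wz":0,"fingers":-1},{"dx":0,"dy":0,"dz":110,"wx":0,"wy":0,"wz":0,"fingers":-1},{"dx":0,"dy":0,"dz":130,"wx":0,"wy":0,"wz":0,"fingers":-1},{"dx":0,"dy":0,"dz":145,"wx":0,"wy":0,"wz":0,"fingers":-1},{"dx":0,"dy":0,"dz":155,"wx":0,"wy":0,"wz":0,"fingers":-1},{"dx":0,"dy":0,"dz":162,"wx":0,"wy":0,"wz":0,"fingers":-1},{"dx":0,"dy":0,"dz":168,"wx":0,"wy":0,"wz":0,"fingers":-1},{"dx":0,"dy":0,"dz":172,"wx":0,"wy":0,"wz":0,"fingers":-1},{"dx":0,"dy":0,"dz":172,"wx":0,"wy":0,"wz":0,"fingers":-1},{"dx":0,"dy":0,"dz":172,"wx":0,"wy":0,"wz":0,"fingers":-1}]'
python3 - <<'E'
from h import *
p,d=snapshot("side"); cv2.imwrite("pics/side1.png",cv2.resize(p[150:260,240:370],None,fx=5,fy=5,interpolation=cv2.INTER_CUBIC))
E
```

```text
time_s: 2.77
tcp_pos: [0.5642, 0.0318, 0.0768]
tool_rot: [-0.22, 0.975, -0.0, 0.0]
contact_force: [-0.3, 0.3, 0.4]
opening: 0.0001
```

View pics/side1.png

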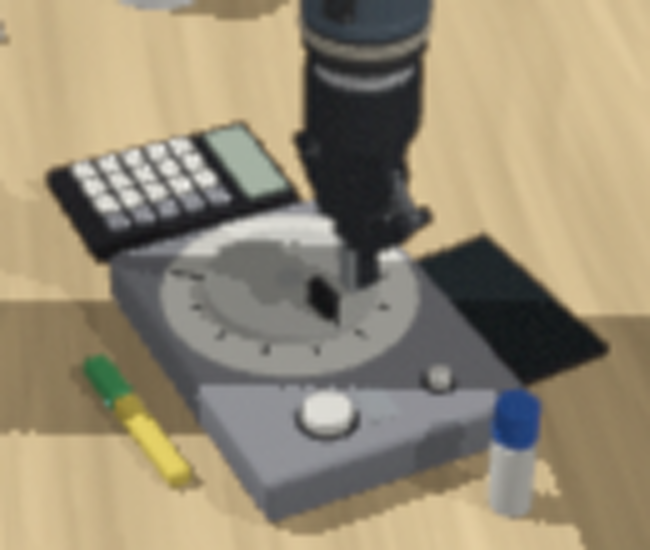

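The shut fingertip is at about (365,280), on the far side of the tab at (325,300), with a clear gap. Next I approach the tab.

```bash
for i in 1; do python3 -m crank '[{"dx":3,"dy":0,"dz":1,"wx":0,"wy":0,"wz":0,"fingers":-1},{"dx":5,"dy":0,"dz":1,"wx":0,"wy":0,"wz":0,"fingers":-1},{"dx":7,"dy":0,"dz":1,"wx":0,"wy":0,"wz":0,"fingers":-1},{"dx":8,"dy":0,"dz":1,"wx":0,"wy":0,"wz":0,"fingers":-1},{"dx":9,"dy":0,"dz":1,"wx":0,"wy":0,"wz":0,"fingers":-1},{"dx":9,"dy":0,"dz":1,"wx":0,"wy":0,"wz":0,"fingers":-1}]'; done
python3 -m crank '[{"dx":1,"dy":0,"dz":0,"wx":0,"wy":0,"wz":0,"fingers":-1},{"dx":2,"dy":0,"dz":0,"wx":0,"wy":0,"wz":0,"fingers":-1},{"dx":2,"dy":0,"dz":0,"wx":0,"wy":0,"wz":0,"fingers":-1}]'
python3 -m crank '[{"dx":1,"dy":0,"dz":0,"wx":0,"wy":0,"wz":0,"fingers":-1},{"dx":2,"dy":0,"dz":0,"wx":0,"wy":0,"wz":0,"fingers":-1},{"dx":2,"dy":0,"dz":0,"wx":0,"wy":0,"wz":0,"fingers":-1}]'
python3 -m crank '[{"dx":1,"dy":0,"dz":0,"wx":0,"wy":0,"wz":0,"fingers":-1},{"dx":2,"dy":0,"dz":0,"wx":0,"wy":0,"wz":0,"fingers":-1},{"dx":2,"dy":0,"dz":0,"wx":0,"wy":0,"wz":0,"fingers":-1}]'
```

```text
time_s: 3.32
tcp_pos: [0.5556, 0.0277, 0.0754]
tool_rot: [-0.22, 0.975, -0.0, -0.0]
contact_force: [-0.6, -0.0, -0.8]
opening: -0.0001
time_s: 3.57
tcp_pos: [0.5538, 0.0269, 0.0753]
tool_rot: [-0.22, 0.975, -0.0, -0.0]
contact_force: [0.2, -0.0, -0.2]
opening: -0.0
time_s: 3.82
tcp_pos: [0.5524, 0.0261, 0.0754]
tool_rot: [-0.22, 0.975, -0.0, 0.0]
contact_force: [1.3, 0.1, -1.3]
opening: 0.0001
time_s: 4.07
tcp_pos: [0.5504, 0.0251, 0.0754]
tool_rot: [-0.22, 0.975, -0.0, 0.0]
contact_force: [1.8, -0.5, -0.3]
opening: -0.0
```

```bash
python3 -c "
import numpy as np
for i in range(1,15):
  a=.08*i; print(round(a,2), round(13-13*np.cos(a)+39*np.sin(a),1), round(39-13*np.sin(a)-39*np.cos(a),1))"
```

```text
0.08 3.2 -0.9
0.16 6.4 -1.6
0.24 9.6 -2.0
0.32 12.9 -2.1
0.4 16.2 -2.0
0.48 19.5 -1.6
0.56 22.7 -0.9
0.64 25.9 -0.0
0.72 28.9 1.1
0.8 31.9 2.5
0.88 34.8 4.1
0.96 37.5 6.0
1.04 40.1 8.0
1.12 42.4 10.3
```

```bash
python3 -m crank '[{"dx":3.2,"dy":-0.9,"dz":0,"wx":0,"wy":0,"wz":0.08,"fingers":-1},{"dx":6.4,"dy":-1.6,"dz":0,"wx":0,"wy":0,"wz":0.16,"fingers":-1},{"dx":9.6,"dy":-2.0,"dz":0,"wx":0,"wy":0,"wz":0.24,"fingers":-1},{"dx":12.9,"dy":-2.1,"dz":0,"wx":0,"wy":0,"wz":0.32,"fingers":-1},{"dx":16.2,"dy":-2.0,"dz":0,"wx":0,"wy":0,"wz":0.4,"fingers":-1},{"dx":19.5,"dy":-1.6,"dz":0,"wx":0,"wy":0,"wz":0.48,"fingers":-1},{"dx":22.7,"dy":-0.9,"dz":0,"wx":0,"wy":0,"wz":0.56,"fingers":-1},{"dx":25.9,"dy":0,"dz":0,"wx":0,"wy":0,"wz":0.64,"fingers":-1},{"dx":28.9,"dy":1.1,"dz":0,"wx":0,"wy":0,"wz":0.72,"fingers":-1},{"dx":31.9,"dy":2.5,"dz":0,"wx":0,"wy":0,"wz":0.8,"fingers":-1},{"dx":34.8,"dy":4.1,"dz":0,"wx":0,"wy":0,"wz":0.88,"fingers":-1},{"dx":37.5,"dy":6.0,"dz":0,"wx":0,"wy":0,"wz":0.96,"fingers":-1},{"dx":40.1,"dy":8.0,"dz":0,"wx":0,"wy":0,"wz":1.04,"fingers":-1},{"dx":42.4,"dy":10.3,"dz":0,"wx":0,"wy":0,"wz":1.12,"fingers":-1},{"dx":42.4,"dy":10.3,"dz":0,"wx":0,"wy":0,"wz":1.12,"fingers":-1}]'
python3 - <<'E'
from h import *
o=[]
for n,(r,c) in dict(top=(160,270),side=(150,240)).items():
    p,d=snapshot(n); o.append(cv2.resize(p[r:r+110,c:c+130],(390*1,330),interpolation=cv2.INTER_CUBIC))
cv2.imwrite("pics/mid.png",np.hstack(o)); s=read_state(); print(s["tcp_pos"],s["tool_rot"],s["contact_force"])
E
```

```text
time_s: 5.32
tcp_pos: [0.5071, 0.0164, 0.0754]
tool_rot: [0.333, 0.943, -0.0, -0.0]
contact_force: [0.5, 0.5, 0.1]
opening: 0.0
[0.50727726 0.01633535 0.07533037] [ 3.30198076e-01  9.43911616e-01 -1.24871856e-04 -2.76684904e-04] [-0.69877777  0.29765379  0.51531358]
```

View pics/mid.png

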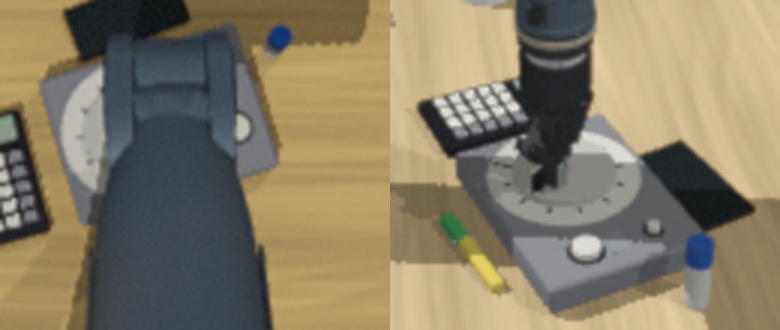

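The left half (top view) is mostly hidden by the arm. On the right, the tab at (540,183) is being pushed by the fingertip at (555,175), and the timer hasn't moved. I'll repeat the arc, which should stop about 5–10° short.

```bash
python3 -m crank '[{"dx":3.2,"dy":-0.9,"dz":0,"wx":0,"wy":0,"wz":0.08,"fingers":-1},{"dx":6.4,"dy":-1.6,"dz":0,"wx":0,"wy":0,"wz":0.16,"fingers":-1},{"dx":9.6,"dy":-2.0,"dz":0,"wx":0,"wy":0,"wz":0.24,"fingers":-1},{"dx":12.9,"dy":-2.1,"dz":0,"wx":0,"wy":0,"wz":0.32,"fingers":-1},{"dx":16.2,"dy":-2.0,"dz":0,"wx":0,"wy":0,"wz":0.4,"fingers":-1},{"dx":19.5,"dy":-1.6,"dz":0,"wx":0,"wy":0,"wz":0.48,"fingers":-1},{"dx":22.7,"dy":-0.9,"dz":0,"wx":0,"wy":0,"wz":0.56,"fingers":-1},{"dx":25.9,"dy":0,"dz":0,"wx":0,"wy":0,"wz":0.64,"fingers":-1},{"dx":28.9,"dy":1.1,"dz":0,"wx":0,"wy":0,"wz":0.72,"fingers":-1},{"dx":31.9,"dy":2.5,"dz":0,"wx":0,"wy":0,"wz":0.8,"fingers":-1},{"dx":34.8,"dy":4.1,"dz":0,"wx":0,"wy":0,"wz":0.88,"fingers":-1},{"dx":37.5,"dy":6.0,"dz":0,"wx":0,"wy":0,"wz":0.96,"fingers":-1},{"dx":40.1,"dy":8.0,"dz":0,"wx":0,"wy":0,"wz":1.04,"fingers":-1},{"dx":42.4,"dy":10.3,"dz":0,"wx":0,"wy":0,"wz":1.12,"fingers":-1},{"dx":42.4,"dy":10.3,"dz":0,"wx":0,"wy":0,"wz":1.12,"fingers":-1}]'
python3 - <<'E'
from h import *
p,d=snapshot("side"); cv2.imwrite("pics/mid2.png",cv2.resize(p[150:260,240:370],None,fx=5,fy=5,interpolation=cv2.INTER_CUBIC))
s=read_state(); print(s["joints"],s["tcp_pos"],s["tool_rot"],s["contact_force"])
E
```

```text
time_s: 6.67
tcp_pos: [0.4809, 0.051, 0.0753]
tool_rot: [0.782, 0.623, -0.0, 0.0]
contact_force: [0.1, -0.6, 0.3]
opening: -0.0001
[ 1.05607641e-01  2.95371200e-01 -4.13107180e-01  8.62715275e-01
 -1.29358170e-04  1.89782071e+00] [0.48088478 0.05093706 0.07529654] [ 7.80900735e-01  6.24655103e-01 -2.02206602e-04 -5.25664715e-05] [ 1.16521236 -0.2861038   0.91985092]
```

View pics/mid2.png

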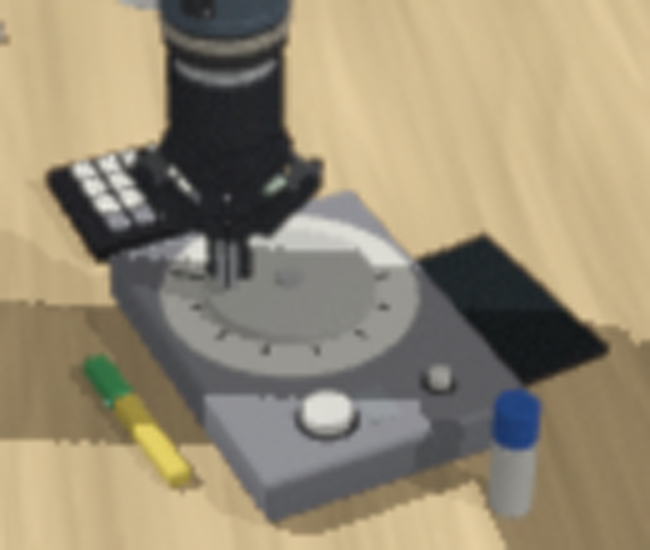

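```bash
python3 -m crank '[{"dx":-6,"dy":0,"dz":0,"wx":0,"wy":0,"wz":0,"fingers":-1},{"dx":-10,"dy":0,"dz":-5,"wx":0,"wy":0,"wz":0,"fingers":-1},{"dx":-10,"dy":0,"dz":-45,"wx":0,"wy":0,"wz":0,"fingers":-1},{"dx":-10,"dy":0,"dz":-85,"wx":0,"wy":0,"wz":0,"fingers":-1},{"dx":-10,"dy":0,"dz":-125,"wx":0,"wy":0,"wz":0,"fingers":-1},{"dx":-30,"dy":5,"dz":-160,"wx":0,"wy":0,"wz":0,"fingers":-1},{"dx":-60,"dy":12,"dz":-175,"wx":0,"wy":0,"wz":0,"fingers":-1},{"dx":-293,"dy":66,"dz":-175,"wx":0,"wy":0,"wz":0,"fingers":-1},{"dx":-293,"dy":66,"dz":-175,"wx":0,"wy":0,"wz":0,"fingers":-1},{"dx":-293,"dy":66,"dz":-175,"wx":0,"wy":0,"wz":0,"fingers":-1},{"dx":-293,"dy":66,"dz":-175,"wx":0,"wy":0,"wz":0,"fingers":-1},{"dx":-293,"dy":66,"dz":-175,"wx":0,"wy":0,"wz":0,"fingers":-1},{"dx":-293,"dy":66,"dz":-175,"wx":0,"wy":0,"wz":0,"fingers":-1},{"dx":-293,"dy":66,"dz":-175,"wx":0,"wy":0,"wz":0,"fingers":-1},{"dx":-293,"dy":66,"dz":-175,"wx":0,"wy":0,"wz":0,"fingers":-1}]'
python3 - <<'E'
from h import *
o=[]
for n,(r,c) in dict(top=(165,280),side=(175,255)).items():
    p,d=snapshot(n); cv2.imwrite(f"pics/{n}2.png",p); o.append(cv2.resize(p[r:r+80,c:c+80],(400,400),interpolation=cv2.INTER_CUBIC))
cv2.imwrite("pics/chk.png",np.hstack(o))
E
```

```text
time_s: 7.97
tcp_pos: [0.479, -0.2514, 0.2501]
tool_rot: [0.783, 0.623, -0.0, -0.0]
contact_force: [-0.1, 0.5, 0.1]
opening: 0.0
```

View pics/chk.png

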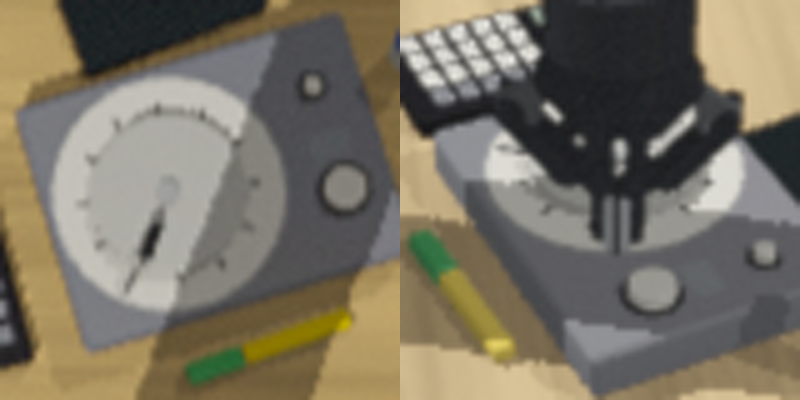

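Run:
```python
from h import *
p=cv2.imread("pics/top2.png")
a=cv2.resize(p[188:228,290:340],None,fx=15,fy=15,interpolation=cv2.INTER_CUBIC); cv2.imwrite("pics/z.png",a)
```

```text
(no output)
```

View pics/z.png

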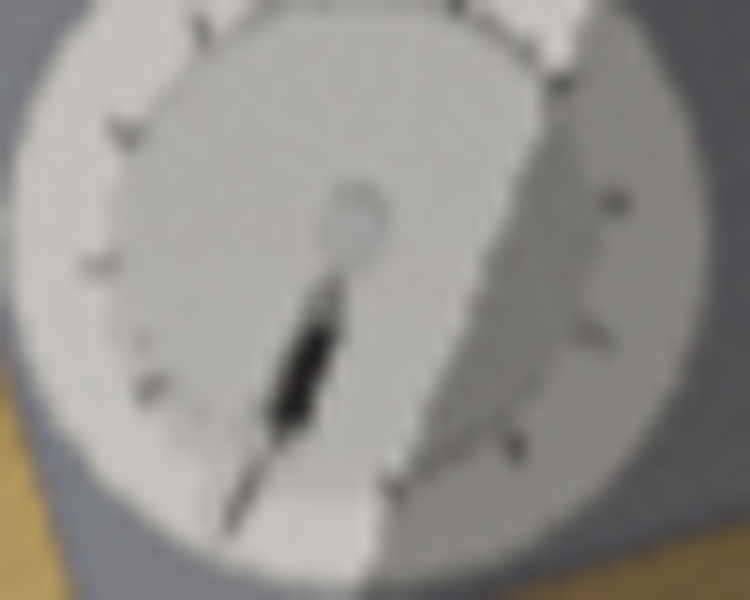

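```bash
cat > meas.py <<'E'
from fit import *
import sys
def meas(img,ticks,L):
    cz=lambda x,y,z: ray("top",(x+.5)/15-.5+290,(y+.5)/15-.5+188,z)
    q=go(ticks,L,cz)
    g=cv2.imread(img)[188:228,290:340].astype(float).mean(2)
    K=10
    def ren(th):
        R=np.array([[np.cos(th),-np.sin(th)],[np.sin(th),np.cos(th)]])
        pts=[proj("top",[*(q[:2]+R@np.array([r,s])),z]) for r in(.026,.052) for s in(-.005,.005) for z in(.052,.072)]
        h=cv2.convexHull(((np.array(pts)-[290,188]+.5)*K).astype(np.float32)).round().astype(np.int32)
        m=np.zeros((40*K,50*K),np.uint8); cv2.fillPoly(m,[h],255)
        return cv2.GaussianBlur(cv2.resize(m,(50,40),interpolation=cv2.INTER_AREA)/255.,(0,0),.5)
    dark=np.clip((140-g)/110,0,1)
    yy,xx=np.mgrid[:40,:50]; w=proj("top",[*(q[:2]+.039*np.array([np.cos(q[2]),np.sin(q[2])])),.06])-[290,188]
    near=np.hypot(xx-w[0],yy-w[1])<8
    A=np.radians(np.arange(140,180,.5)); e=[((ren(a)-dark)[near]**2).sum() for a in A]
    i=int(np.argmin(e)); print("tab",np.degrees(A[i]),np.round(e[max(0,i-6):i+7],2),"line",np.degrees(q[2]))
if __name__=="__main__":
    meas("pics/top2.png",[(201,30),(125,132),(97,264),(151,388),(510,445),(395,487),(595,335),(614,202),(560,82)],(244,497))
    from h import *
    print(*[ [round(float(x),1) for x in ((proj("top",[0.52178+r*np.cos(a),0.05483+r*np.sin(a),z])-[290,188]+.5)*15-.5)] for a in [np.radians(157.65)] for r,z in [(.026,.072),(.052,.072),(.052,.052),(.058,.052),(.06,.042),(.083,.042)]])
E
python3 meas.py
```

```text
[0.52193226 0.05494628] 157.6853446104036 [-0.5  0.7 -1.5 -0.6  0.4 -0.2 -0.8  0.1  0.1 -1.4 -1.   1.7 -0.6 -0.3
 -0.5  0.1 -1.7  0.  -1.1 -0.1]
tab 161.0 [4.1  3.69 3.22 2.51 2.55 2.52 2.21 2.5  2.61 3.1  3.69 3.9  4.47] line 157.6853446104036
[313.9, 320.7] [271.1, 420.1] [273.3, 425.7] [263.5, 448.4] [261.4, 458.5] [224.1, 545.1]
```

```bash
python3 -m crank '[{"dx":40,"dy":-9,"dz":0,"wx":0,"wy":0,"wz":0,"fingers":-1},{"dx":80,"dy":-18,"dz":0,"wx":0,"wy":0,"wz":0,"fingers":-1},{"dx":120,"dy":-28,"dz":0,"wx":0,"wy":0,"wz":0,"fingers":-1},{"dx":160,"dy":-38,"dz":0,"wx":0,"wy":0,"wz":0,"fingers":-1},{"dx":200,"dy":-47,"dz":0,"wx":0,"wy":0,"wz":0,"fingers":-1},{"dx":240,"dy":-56,"dz":0,"wx":0,"wy":0,"wz":0,"fingers":-1},{"dx":270,"dy":-63,"dz":20,"wx":0,"wy":0,"wz":0,"fingers":-1},{"dx":282,"dy":-66,"dz":50,"wx":0,"wy":0,"wz":0,"fingers":-1},{"dx":282,"dy":-66,"dz":90,"wx":0,"wy":0,"wz":0,"fingers":-1},{"dx":282,"dy":-66,"dz":120,"wx":0,"wy":0,"wz":0,"fingers":-1},{"dx":282,"dy":-66,"dz":145,"wx":0,"wy":0,"wz":0,"fingers":-1},{"dx":282,"dy":-66,"dz":160,"wx":0,"wy":0,"wz":0,"fingers":-1},{"dx":282,"dy":-66,"dz":170,"wx":0,"wy":0,"wz":0,"fingers":-1},{"dx":282,"dy":-66,"dz":175,"wx":0,"wy":0,"wz":0,"fingers":-1},{"dx":285,"dy":-66,"dz":175,"wx":0,"wy":0,"wz":0,"fingers":-1},{"dx":288,"dy":-66,"dz":175,"wx":0,"wy":0,"wz":0,"fingers":-1},{"dx":291,"dy":-66,"dz":175,"wx":0,"wy":0,"wz":0,"fingers":-1},{"dx":293,"dy":-66,"dz":175,"wx":0,"wy":0,"wz":0,"fingers":-1},{"dx":293,"dy":-66,"dz":175,"wx":0,"wy":0,"wz":0,"fingers":-1}]'
python3 -m crank '[{"dx":0.8,"dy":-0.2,"dz":0,"wx":0,"wy":0,"wz":0.02,"fingers":-1},{"dx":1.6,"dy":-0.5,"dz":0,"wx":0,"wy":0,"wz":0.04,"fingers":-1},{"dx":2.3,"dy":-0.7,"dz":0,"wx":0,"wy":0,"wz":0.058,"fingers":-1},{"dx":2.3,"dy":-0.7,"dz":0,"wx":0,"wy":0,"wz":0.058,"fingers":-1},{"dx":2.3,"dy":-0.7,"dz":0,"wx":0,"wy":0,"wz":0.058,"fingers":-1}]'
python3 -m crank '[{"dx":-6,"dy":0,"dz":0,"wx":0,"wy":0,"wz":0,"fingers":-1},{"dx":-10,"dy":0,"dz":-5,"wx":0,"wy":0,"wz":0,"fingers":-1},{"dx":-10,"dy":0,"dz":-45,"wx":0,"wy":0,"wz":0,"fingers":-1},{"dx":-10,"dy":0,"dz":-85,"wx":0,"wy":0,"wz":0,"fingers":-1},{"dx":-10,"dy":0,"dz":-125,"wx":0,"wy":0,"wz":0,"fingers":-1},{"dx":-30,"dy":5,"dz":-160,"wx":0,"wy":0,"wz":0,"fingers":-1},{"dx":-60,"dy":12,"dz":-175,"wx":0,"wy":0,"wz":0,"fingers":-1},{"dx":-293,"dy":66,"dz":-175,"wx":0,"wy":0,"wz":0,"fingers":-1},{"dx":-293,"dy":66,"dz":-175,"wx":0,"wy":0,"wz":0,"fingers":-1},{"dx":-293,"dy":66,"dz":-175,"wx":0,"wy":0,"wz":0,"fingers":-1},{"dx":-293,"dy":66,"dz":-175,"wx":0,"wy":0,"wz":0,"fingers":-1},{"dx":-293,"dy":66,"dz":-175,"wx":0,"wy":0,"wz":0,"fingers":-1},{"dx":-293,"dy":66,"dz":-175,"wx":0,"wy":0,"wz":0,"fingers":-1},{"dx":-293,"dy":66,"dz":-175,"wx":0,"wy":0,"wz":0,"fingers":-1},{"dx":-293,"dy":66,"dz":-175,"wx":0,"wy":0,"wz":0,"fingers":-1}]'
python3 - <<'E'
from h import *
p,d=snapshot("top"); cv2.imwrite("pics/top3.png",p)
cv2.imwrite("pics/z3.png",cv2.resize(p[188:228,290:340],None,fx=15,fy=15,interpolation=cv2.INTER_CUBIC))
import fit,meas
meas.meas("pics/top3.png",[(201,30),(125,132),(97,264),(151,388),(510,445),(395,487),(595,335),(614,202),(560,82)],(244,497))
E
```

```text
time_s: 9.65
tcp_pos: [0.4815, 0.0514, 0.076]
tool_rot: [0.782, 0.624, 0.001, 0.0]
contact_force: [0.2, 0.6, 0.2]
opening: 0.0002
time_s: 10.07
tcp_pos: [0.4809, 0.0532, 0.0754]
tool_rot: [0.8, 0.6, -0.0, 0.0]
contact_force: [-0.1, -1.1, 0.7]
opening: 0.0001
time_s: 11.32
tcp_pos: [0.4616, -0.2481, 0.2502]
tool_rot: [0.801, 0.599, -0.0, -0.0]
contact_force: [0.2, 1.0, -0.1]
opening: -0.0
[0.52193226 0.05494628] 157.6853446104036 [-0.5  0.7 -1.5 -0.6  0.4 -0.2 -0.8  0.1  0.1 -1.4 -1.   1.7 -0.6 -0.3
 -0.5  0.1 -1.7  0.  -1.1 -0.1]
tab 158.0 [4.2  3.64 3.08 3.   2.32 2.44 2.24 2.54 2.74 2.64 3.28 4.08 4.39] line 157.6853446104036
```

View pics/z3.png

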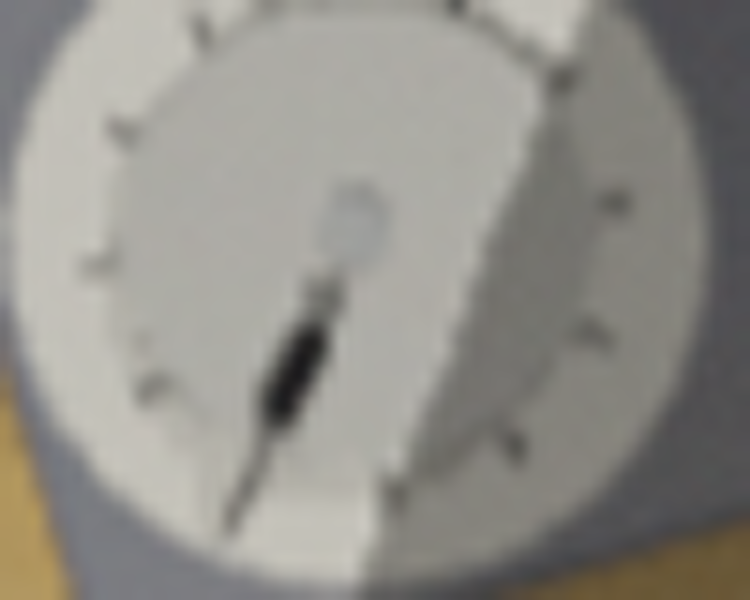

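The index mark and long line now form one straight line, from (268,430) to (230,530). The fit gives the tab at 158.0° and the line at 157.7°. Next is the start key.

```bash
python3 -m crank '[{"dx":40,"dy":3,"dz":0,"wx":0,"wy":0,"wz":0,"fingers":-1},{"dx":80,"dy":6,"dz":0,"wx":0,"wy":0,"wz":0,"fingers":-1},{"dx":120,"dy":9,"dz":0,"wx":0,"wy":0,"wz":0,"fingers":-1},{"dx":160,"dy":12,"dz":0,"wx":0,"wy":0,"wz":0,"fingers":-1},{"dx":183,"dy":13,"dz":20,"wx":0,"wy":0,"wz":0,"fingers":-1},{"dx":183,"dy":13,"dz":60,"wx":0,"wy":0,"wz":0,"fingers":-1},{"dx":183,"dy":13,"dz":100,"wx":0,"wy":0,"wz":0,"fingers":-1},{"dx":183,"dy":13,"dz":130,"wx":0,"wy":0,"wz":0,"fingers":-1},{"dx":183,"dy":13,"dz":150,"wx":0,"wy":0,"wz":0,"fingers":-1},{"dx":183,"dy":13,"dz":163,"wx":0,"wy":0,"wz":0,"fingers":-1},{"dx":183,"dy":13,"dz":170,"wx":0,"wy":0,"wz":0,"fingers":-1},{"dx":183,"dy":13,"dz":173,"wx":0,"wy":0,"wz":0,"fingers":-1},{"dx":183,"dy":13,"dz":173,"wx":0,"wy":0,"wz":0,"fingers":-1},{"dx":183,"dy":13,"dz":173,"wx":0,"wy":0,"wz":0,"fingers":-1}]'
python3 - <<'E'
from h import *
p,d=snapshot("side"); cv2.imwrite("pics/key.png",cv2.resize(p[170:260,270:370],None,fx=5,fy=5,interpolation=cv2.INTER_CUBIC))
E
```

```text
time_s: 12.53
tcp_pos: [0.5265, -0.0741, 0.0783]
tool_rot: [0.8, 0.601, 0.0, 0.0]
contact_force: [0.2, 0.8, -0.0]
opening: -0.0004
```

View pics/key.png

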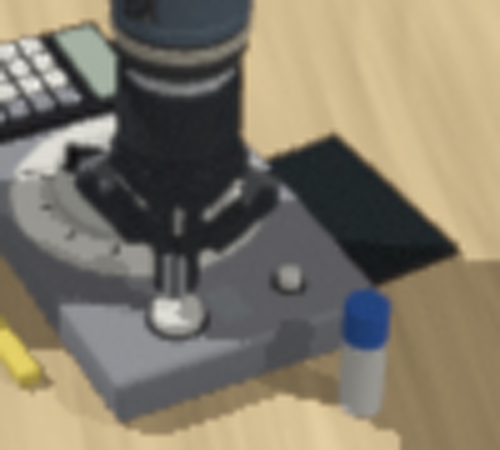

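The tip is at (177,290), above the key at (178,313). I'll shift it about 2 mm towards −y and press in steps.

```bash
python3 -m crank '[{"dx":-2,"dy":0,"dz":4,"wx":0,"wy":0,"wz":0,"fingers":-1},{"dx":-2,"dy":0,"dz":8,"wx":0,"wy":0,"wz":0,"fingers":-1},{"dx":-2,"dy":0,"dz":11,"wx":0,"wy":0,"wz":0,"fingers":-1},{"dx":-2,"dy":0,"dz":13,"wx":0,"wy":0,"wz":0,"fingers":-1},{"dx":-2,"dy":0,"dz":13,"wx":0,"wy":0,"wz":0,"fingers":-1}]'
python3 -m crank '[{"dx":0,"dy":0,"dz":1,"wx":0,"wy":0,"wz":0,"fingers":-1},{"dx":0,"dy":0,"dz":2,"wx":0,"wy":0,"wz":0,"fingers":-1},{"dx":0,"dy":0,"dz":2,"wx":0,"wy":0,"wz":0,"fingers":-1}]'
python3 -m crank '[{"dx":0,"dy":0,"dz":1,"wx":0,"wy":0,"wz":0,"fingers":-1},{"dx":0,"dy":0,"dz":1,"wx":0,"wy":0,"wz":0,"fingers":-1},{"dx":0,"dy":0,"dz":1,"wx":0,"wy":0,"wz":0,"fingers":-1}]'
```

```text
time_s: 13.0
tcp_pos: [0.5255, -0.0765, 0.0641]
tool_rot: [0.8, 0.6, -0.0, 0.0]
contact_force: [-0.4, -0.3, 2.2]
opening: -0.0002
time_s: 13.25
tcp_pos: [0.5255, -0.0765, 0.0624]
tool_rot: [0.8, 0.6, -0.0, 0.0]
contact_force: [0.1, -1.7, 3.0]
opening: -0.0003
time_s: 13.5
tcp_pos: [0.5255, -0.0765, 0.0614]
tool_rot: [0.8, 0.6, -0.0, 0.0]
contact_force: [-0.6, -2.5, 3.6]
opening: -0.0004
```

```bash
for i in 1; do python3 -m crank '[{"dx":0,"dy":0,"dz":0.7,"wx":0,"wy":0,"wz":0,"fingers":-1},{"dx":0,"dy":0,"dz":0.7,"wx":0,"wy":0,"wz":0,"fingers":-1},{"dx":0,"dy":0,"dz":0.7,"wx":0,"wy":0,"wz":0,"fingers":-1}]'; done
python3 -m crank '[{"dx":0,"dy":0,"dz":0.5,"wx":0,"wy":0,"wz":0,"fingers":-1},{"dx":0,"dy":0,"dz":0.5,"wx":0,"wy":0,"wz":0,"fingers":-1},{"dx":0,"dy":0,"dz":0.5,"wx":0,"wy":0,"wz":0,"fingers":-1}]'
```

```text
time_s: 13.75
tcp_pos: [0.5256, -0.0765, 0.061]
tool_rot: [0.8, 0.6, 0.0, 0.0]
contact_force: [-1.0, -2.8, 7.7]
opening: -0.0
time_s: 14.0
tcp_pos: [0.5256, -0.0765, 0.0609]
tool_rot: [0.8, 0.6, 0.0, 0.0]
contact_force: [-2.6, -2.6, 12.2]
opening: -0.0002
```

The key bottomed at z = 0.061 with 12 N. Now I release it and check.

```bash
python3 -m crank '[{"dx":0,"dy":0,"dz":-3,"wx":0,"wy":0,"wz":0,"fingers":-1},{"dx":0,"dy":0,"dz":-8,"wx":0,"wy":0,"wz":0,"fingers":-1},{"dx":0,"dy":0,"dz":-20,"wx":0,"wy":0,"wz":0,"fingers":-1},{"dx":0,"dy":0,"dz":-60,"wx":0,"wy":0,"wz":0,"fingers":-1},{"dx":0,"dy":0,"dz":-100,"wx":0,"wy":0,"wz":0,"fingers":-1},{"dx":0,"dy":0,"dz":-140,"wx":0,"wy":0,"wz":0,"fingers":-1},{"dx":0,"dy":0,"dz":-180,"wx":0,"wy":0,"wz":0,"fingers":-1},{"dx":-230,"dy":-10,"dz":-190,"wx":0,"wy":0,"wz":0,"fingers":-1},{"dx":-230,"dy":-10,"dz":-190,"wx":0,"wy":0,"wz":0,"fingers":-1},{"dx":-230,"dy":-10,"dz":-190,"wx":0,"wy":0,"wz":0,"fingers":-1},{"dx":-230,"dy":-10,"dz":-190,"wx":0,"wy":0,"wz":0,"fingers":-1},{"dx":-230,"dy":-10,"dz":-190,"wx":0,"wy":0,"wz":0,"fingers":-1},{"dx":-230,"dy":-10,"dz":-190,"wx":0,"wy":0,"wz":0,"fingers":-1},{"dx":-230,"dy":-10,"dz":-190,"wx":0,"wy":0,"wz":0,"fingers":-1},{"dx":-230,"dy":-10,"dz":-190,"wx":0,"wy":0,"wz":0,"fingers":-1}]'
python3 - <<'E'
from h import *
p,d=snapshot("top"); cv2.imwrite("pics/top4.png",p)
a=cv2.resize(p[188:228,290:340],None,fx=8,fy=8,interpolation=cv2.INTER_CUBIC)
b=cv2.resize(p[155:250,245:375],(437,320),interpolation=cv2.INTER_CUBIC)
cv2.imwrite("pics/end.png",np.hstack([a,b[:, :390]]))
import meas
meas.meas("pics/top4.png",[(201,30),(125,132),(97,264),(151,388),(510,445),(395,487),(595,335),(614,202),(560,82)],(244,497))
E
```

```text
time_s: 15.25
tcp_pos: [0.4509, -0.295, 0.2497]
tool_rot: [0.801, 0.599, 0.0, -0.001]
contact_force: [0.7, -0.5, 0.4]
opening: -0.0004
[0.52193226 0.05494628] 157.6853446104036 [-0.5  0.7 -1.5 -0.6  0.4 -0.2 -0.8  0.1  0.1 -1.4 -1.   1.7 -0.6 -0.3
 -0.5  0.1 -1.7  0.  -1.1 -0.1]
tab 158.0 [4.25 3.68 3.12 3.05 2.36 2.47 2.27 2.57 2.76 2.65 3.28 4.08 4.37] line 157.6853446104036
```

View pics/end.png

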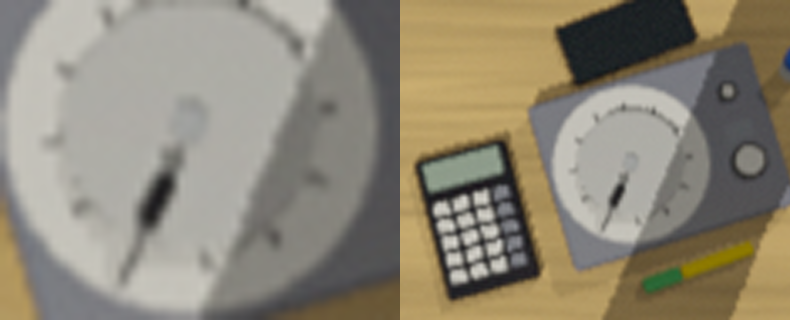

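The index runs straight into the long line, from (145,228) to (122,283) in the left half. The case, keys and neighbouring objects are where they were, and the arm is clear.

```bash
python3 -c "
from cell import *
print(job_done())"
```

```text
the job is handed in; nothing more can be done
None
```

The timer is set and started, and the job is handed in. It took about 15 s of the 64 s allowed.

- **Dial:** I pushed the tab clockwise with the shut fingertips, in two arcs and then a 3° correction. The last top picture, taken after the key press, puts the tab at 158.0° and the long line at 157.7°, good to about 1°. In that picture the index mark and the long line form one straight line. The first look after the arcs had shown 161°, hence the correction.
- **Start key:** I pressed it straight down until it stopped. The spring reading was about 3.6 N, then rose steeply to 12 N with the tool at z = 0.061 m, which matches 6 mm of travel. I then let go straight up. About 2.6 N of sideways force built up at the bottom of the press.
- **Other things:** The timer case did not visibly shift, and the calculator, phone and highlighter look unmoved. The final picture cuts off most of the glue stick and does not cover the mug, juice bottle or tape roll, but the arm did not go low near any of them. The arm finished well clear of everything.
- **Not confirmed:** I judged that the key sprang back only from the picture, not from a reading. In the last two checks I reused the scale's tick positions from the first one, so those checks re-measured the tab but not the line. No check failed.

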